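# Clip the storage box shut

## Task

Clip the white storage box shut: lift the wire bail of its front latch over the hook on the lid so that its cross bar lies in the hook's groove, then swing the lever down past centre and seat it by its thumb pad with a firm push of about 10 N against its stop. Never lean on the lever with more than 30 N, and leave the jar, shaker and tin standing near it where they are.

Things in the scene. Friction and masses are not known exactly. Their poses are not given: they have to be found in the camera images.
- storage_box: white ceramic storage box, 110 deep (x) x 120 wide (y) x 134 mm high; cannot be shifted; origin at the centre of its underside, its front with the latch faces its own -x, z up. Wooden lid 18 mm thick on top, hinged at the rear. The lever's pivot lies at (-71, 0, 81) mm in this frame, parallel to y. A wall cabinet hangs 0.3 m up at the robot's far left, close to the arm's start
- box_lid (a joint): lid angle, rad. A stiff gasket holds the lid ajar at 0.04 (keeper about 5 mm higher than when shut); the taut bail pulls it down to about 0.01, with a pull on the bail that rises from about 6 to 40 N
- lever (a joint): angle of the steel latch lever about its pivot, rad. 0: home on its rigid stop, the handle slopes outward and down, 43 degrees from vertical; grows as the handle swings outward and up, limit 2.2. Stays where it is left (about 1 N at the pad). With the bar hooked the bail comes taut at about 1.15; closing then takes up to 6 N at the pad; below dead centre (about 0.2) it pulls itself home
- bail (a joint): angle of the wire bail relative to the lever, rad; the bail leans outward from upright by (this value - lever angle), negative: towards the box. Stays where it is left. It turns on a pin carried by the lever, 14 mm from the lever's pivot: at lever 0 the pin is 13.7 mm below and 2.6 mm to the box's side of the pivot, and it turns with the lever
- bail_grip (a point): middle of the grip bar of the bail: steel rod of 8 mm diameter parallel to the box's y, clear for 35 mm between two uprights; top of the bail, 103.8 mm from the bail's pin. Takes about 3 N to move; it may turn between the finger pads. The keeper side is clear above the lid
- bail_bar (a point): middle of the bail's cross bar: rod of 5 mm diameter parallel to the box's y, 28 mm from the grip bar towards the pin, 75.8 mm from the pin. This bar goes into the keeper's groove
- keeper (a point): centre of the cross bar when hooked: in the groove, 8 mm wide, of the steel hook, 36 mm wide, on the lid's front edge (open upward; its outer lip, 3 mm thick, ends 3.5 mm above this point and the bar is lifted over it from the front). With the lid down 71 mm in front of and 143 mm above the box's origin; the lid's top is 10 mm above it. Moves with the lid
- lever_plate: the lever's steel plate, 31 mm wide, that the fingers push; origin on the lever pivot, turns with the lever; at lever 0 its axes are the box's
- thumb_pad (a point): middle of the place to push on the outer face of the lever's handle, 31 mm wide, 15 mm from its end: at home 36 mm out from and 29 mm below the lever's pivot, where the face looks outward and up (box -x and +z, 43 degrees above level). It turns with the lever
- honey_jar: honey jar with white lid, 71 mm wide, 110 mm high, origin under its centre; bystander
- salt_shaker: glass salt shaker, 44 mm wide, 90 mm high, origin under its centre; bystander
- capsule_tin: small red food tin, 75 mm wide, 58 mm high, origin under its centre; bystander

How it is judged (in metres and radians):
On the way, in this order (a step that is already met when the one before it is completed fails the run):
1. the bail's cross bar lies in the groove of the keeper while the lever is still open (x of bail_bar in the frame of keeper between -0.005 and 0.005 m and z of bail_bar in the frame of keeper between -0.004 and 0.003 m and value of joint lever above 0.8 rad), for 0.2 s.
2. the lever is home and is pushed firmly (over 6 N, for a moment) against its stop (value of joint lever below 0.06 rad and value of joint box_lid below 0.02 rad and contact force between the fingers and lever_plate above 6 N), for 0.1 s.
At the end, for the whole second after the job is handed in: The cross bar lies in the keeper's groove (within 5 mm), the lever is home (within 0.06 rad) and the lid is pulled down on its gasket (under 0.02 rad) (x of bail_bar in the frame of keeper between -0.005 and 0.005 m and z of bail_bar in the frame of keeper between -0.004 and 0.003 m and value of joint lever below 0.06 rad and value of joint box_lid below 0.02 rad); the robot touches nothing.
It fails at once if the lever's plate pushed with more than 30 N (contact force between the fingers and lever_plate above 30 N).
It fails at once if honey jar shifted by more than 20 mm (distance of honey_jar from where it was at the start of the episode above 0.02 m).
It fails at once if salt shaker shifted by more than 20 mm (distance of salt_shaker from where it was at the start of the episode above 0.02 m).
It fails at once if small red tin shifted by more than 20 mm (distance of capsule_tin from where it was at the start of the episode above 0.02 m).
It also fails if it takes over 51 s, if anything falls off the work surface, if the arm or the gripper's body presses on something with over 40 N, if the wrist force passes 120 N, or if a joint passes its speed limit or range.

## Robot

A 6-joint arm with a two-finger parallel gripper is mounted at the origin on a cart in front of the work surface, level with it; the furniture and walls round the work are solid. World frame = base frame: x ahead of the robot, y to its left, z up, the work surface at z = 0. Lengths are in m, angles in degrees, forces in N, time in s.
With the tool pointing down it reaches from about 0.3 to 0.75 m from the base axis. Payload 8.5 kg.
Tool frame: the origin (TCP) lies where the fingers leave the gripper's body, on its centre line; the fingertips stand 64 mm ahead of it and the grasp point (between the pads) lies 45 mm ahead of it; z points along the fingers, y is the line along which they close (so a half turn about z gives the same grasp; the last joint's range is limited). The gripper opens to 88 mm and grips with 3 to 60 N. Pads are 18 mm wide; open, the fingers measure 123 mm over their backs; the gripper's body (75 mm by 187 mm) begins 45 mm behind the grasp point.
Start: joints at [-82.179, 21.807, 74.336, -0, 83.858, -12.336], TCP at [0.19, -0.516, 0.303] pointing down, gripper open.
Joint ranges: [-178.18, 178.18], [-50.72, 133.34], [12.68, 142.11], [-81.47, 261.47], [9.98, 163.14], [-165.26, 165.26]. Speed limits (degrees/s): [136.94, 136.94, 180, 180, 180, 180].

## Interface

Orientations are given as a 3x3 rotation matrix whose columns are the frame's x, y, z axes.
In Python, from station import r gives the robot as it stands.
- The arm moves only by the tool apply_moves, never from a script. Its argument "increments" is a list of rows, each a list of 4 numbers: the shift along the tool's x, y, z in mm, then the turn about the tool's z in rad. In form: [[tx, ty, tz, spin], ...]. A call has 1 to 20 rows; each row shifts and turns the commanded pose from where the row before left it, along the tool's axes as they then stand; what a row does not reach is not made up. A row lasts 1/12 s, in which the tool goes at most 41.7 mm and 7.16 degrees, less where a joint would pass 70% of its speed; a pose out of reach is approached as far as the arm can. A call with a gripper value outside its range is refused whole. "fingers" is the closure, from -1 (fully open) to 1 (shut), so that 0 is half open, set as the call begins (left out, the last holds). The fingers move at their own pace and stop on an object; "grip_force" is the grip in N (left out, the last holds). Time passes only in rows, so rows that do not move let the fingers close. It gives the time, the measured TCP pose, the force, the opening and the grip force at its end, in the units of the state.
- r.sense(): the state, without advancing time (a new reading comes with each control period).
- r.get_image(name): name is "side" or "top" or "wrist"; returns the picture (384x512x3 uint8, blue, green, red); there is no depth.
- r.camera_params(name): a dict with "camera_matrix" (3x3 intrinsics, pixels), "world_to_cam" (4x4, takes a point from world to camera coordinates). Camera axes: x right, y down, z forward; pixel columns grow to the right and rows downward; lengths in m; the calibration is good to about 2 mm. The wrist camera is an equidistant fisheye: a pixel r from the principal point sees the ray r / f radians off the axis. A picture is of the moment at which its call begins: read the wrist's pose just before it. camera_params takes no time and is no camera call; for the wrist camera it gives the pose at the moment of the call.
- r.job_done(): hands the job in; it is judged then, once.
Trained networks look in the newest picture that a camera, given by its name, has taken for a name from the list of things; names that differ only in an ending like _2 or _b are one class to them, and where a whole thing is asked for, a point or a joint stands for the part that bears it (a point fixed in the world has none). Each returns a list of dicts, best first, with "conf" (0 to 1); they miss things now and then, are a little off and sometimes report something else, mostly with a low value. They report only what shows in the picture. A call takes as long as a camera call.
- r.spot_in(camera, label): "point" ([column, row] in pixels, amid what is visible of it).
The state is a dict: "t": time; "joints": joint angles; "joint_vel": joint speeds; "effort": joint torques, N m; "position": TCP position; "orientation": TCP orientation; "force": force on the tool from outside, world axes, zero at the start; "torque": the same for the moment, N m; "width": finger opening in m; "grasp_force": force on a finger pad.
Only numpy, scipy, OpenCV 4.12 (cv2) and the standard library are available. Lean on these libraries where they do the work, as an engineer would, in place of code of your own. Each camera call takes 0.05 s, during which the arm holds its last target. There are 200 camera calls.

## Working session

There is one attempt and no reset: what is moved stays moved. The work goes in short steps, Python scripts to look and compute and a tool call to move; the robot and the scene stay as the last step left them, time stands still between calls to the robot, and variables do not carry over. Pictures are saved under pics/ and viewed, at most 10 in all, crops included, and the job is handed in when it is done.

Besides the shell and the picture viewer there is one more tool, called after "Emit:" as name(argument=value, ...) on one line, values as JSON. apply_moves: Moves the arm, as the interface text tells. Its arguments: {"type":"object","properties":{"increments":{"type":"array"},"fingers":{"type":"number"},"grip_force":{"type":"number"}},"required":["increments"]}

```bash
mkdir -p pics; ls; cat > h.py <<'E'
import numpy as np, cv2
from station import r
def ray(cam,uv):
    p=r.camera_params(cam);K=np.array(p["camera_matrix"]);T=np.array(p["world_to_cam"])
    x=(uv[0]-K[0,2])/K[0,0];y=(uv[1]-K[1,2])/K[1,1]
    if cam=="wrist":
        th=np.hypot(x,y);d=np.array([x/th*np.sin(th),y/th*np.sin(th),np.cos(th)])
    else: d=np.array([x,y,1.])
    R=T[:3,:3];o=-R.T@T[:3,3];d=R.T@d
    return o,d/np.linalg.norm(d)
def proj(cam,P):
    p=r.camera_params(cam);K=np.array(p["camera_matrix"]);T=np.array(p["world_to_cam"])
    q=T[:3,:3]@np.array(P)+T[:3,3]
    if cam=="wrist":
        n=np.hypot(q[0],q[1]);th=np.arctan2(n,q[2]);x,y=q[0]/n*th,q[1]/n*th
    else: x,y=q[:2]/q[2]
    return np.array([K[0,0]*x+K[0,2],K[1,1]*y+K[1,2]])
def tri(obs):
    A=np.zeros((3,3));b=np.zeros(3)
    for c,uv in obs:
        o,d=ray(c,uv);M=np.eye(3)-np.outer(d,d);A+=M;b+=M@o
    return np.linalg.solve(A,b)
E
python3 - <<'E'
from h import *
np.set_printoptions(precision=4,suppress=True)
s=r.sense();print(s["t"],s["position"],s["orientation"],s["width"])
for c in("side","top","wrist"):
    cv2.imwrite(f"pics/{c}0.png",r.get_image(c))
    p=r.camera_params(c);T=np.array(p["world_to_cam"]);print(c,p["camera_matrix"][0],-T[:3,:3].T@T[:3,3],T[2,:3])
for l in["storage_box","keeper","bail_grip","bail_bar","thumb_pad","lever_plate","honey_jar","salt_shaker","capsule_tin"]:
    d={}
    for c in("side","top"):
        d[c]=[(np.round(q["point"],1),round(q["conf"],2)) for q in r.spot_in(c,l)[:2]]
    print(l,d)
print(r.sense()["t"])
a=cv2.imread("pics/side0.png");b=cv2.imread("pics/top0.png")
cv2.imwrite("pics/both0.png",cv2.resize(np.vstack([a,b]),(400,600)))
E
```

```text
pics
0.0 [ 0.1895 -0.5161  0.3021] [[ 0.9387  0.3446 -0.0002]
 [ 0.3446 -0.9387  0.0014]
 [ 0.0003 -0.0014 -1.    ]] 0.08808816597680358
side [378.0735   0.     253.9674] [0.0012 0.281  1.0194] [ 0.5242 -0.1141 -0.8439]
top [425.773    0.     252.4618] [0.3412 0.1847 1.279 ] [ 0.1683 -0.0218 -0.9855]
wrist [297.3186   0.     253.0258] [ 0.2517 -0.493   0.3848] [-0.2432 -0.0882 -0.9659]
storage_box {'side': [(array([170.8, 207.9]), 0.97)], 'top': [(array([168.8, 172.2]), 0.84)]}
keeper {'side': [(array([168.5, 202.2]), 0.6)], 'top': [(array([164.4, 167.2]), 0.7)]}
bail_grip {'side': [(array([209.9, 213.2]), 0.58)], 'top': [(array([199.7, 196.7]), 0.69), (array([190.6, 189.8]), 0.63)]}
bail_bar {'side': [(array([209.8, 211.7]), 0.5), (array([201.5, 214.9]), 0.41)], 'top': [(array([199.8, 193.4]), 0.64)]}
thumb_pad {'side': [(array([197.1, 216.2]), 0.54)], 'top': [(array([191.4, 189.3]), 0.5)]}
lever_plate {'side': [(array([199.5, 218. ]), 0.68)], 'top': [(array([193.1, 190.4]), 0.67)]}
honey_jar {'side': [(array([313.3, 205. ]), 0.9)], 'top': [(array([309.4, 193.3]), 0.56), (array([199.7, 195.5]), 0.27)]}
salt_shaker {'side': [(array([273.1, 209.3]), 0.7)], 'top': [(array([266.5, 188. ]), 0.7)]}
capsule_tin {'side': [(array([353. , 200.4]), 0.72)], 'top': [(array([357.8, 196.8]), 0.74)]}
1.05
```

```bash
python3 - <<'E'
from h import *
a=cv2.imread("pics/side0.png")[130:290,100:400];b=cv2.imread("pics/top0.png")[100:260,100:400]
cv2.imwrite("pics/both1.png",np.vstack([cv2.resize(a,None,fx=2.0,fy=1.87,interpolation=3)[:300],cv2.resize(b,None,fx=2.0,fy=1.87,interpolation=3)[:300]]))
for n,s,t in [("grip",(209.9,213.2),(199.7,196.7)),("keeper",(168.5,202.2),(164.4,167.2)),("pad",(197.1,216.2),(191.4,189.3)),("box",(170.8,207.9),(168.8,172.2)),("jar",(313.3,205),(309.4,193.3)),("salt",(273,209.3),(266.5,188)),("tin",(353,200.4),(357.8,196.8))]:
    print(n,tri([("side",s),("top",t)]).round(3))
E
```

```text
grip [0.482 0.295 0.175]
keeper [0.57  0.4   0.126]
pad [0.51  0.327 0.122]
box [0.56  0.394 0.109]
jar [ 0.513 -0.009  0.05 ]
salt [0.526 0.113 0.049]
tin [ 0.51  -0.148  0.029]
```

View pics/both1.png

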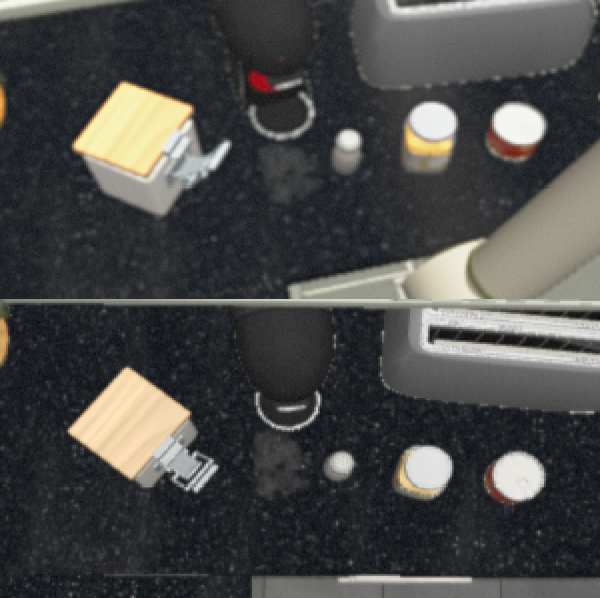

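View pics/both0.png

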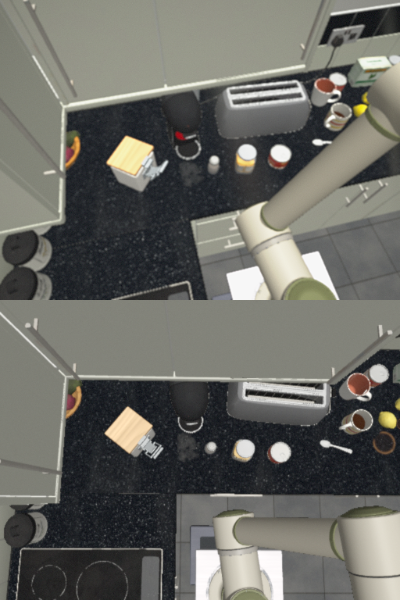

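```bash
python3 - <<'E'
from h import *
np.set_printoptions(precision=4,suppress=True)
for c,(r0,r1,c0,c1) in {"side":(160,240,120,205),"top":(125,215,120,205)}.items():
    im=cv2.imread(f"pics/{c}0.png");h=cv2.cvtColor(im,cv2.COLOR_BGR2HSV)
    m=np.zeros(im.shape[:2],np.uint8);m[r0:r1,c0:c1]=cv2.inRange(h,(8,55,110),(30,255,255))[r0:r1,c0:c1]
    m=cv2.morphologyEx(m,cv2.MORPH_OPEN,np.ones((3,3)))
    k=max(cv2.findContours(m,0,1)[0],key=cv2.contourArea)
    a,q=cv2.minEnclosingTriangle(k) if 0 else (0,cv2.approxPolyN(k,4,ensure_convex=True) if hasattr(cv2,"approxPolyN") else cv2.approxPolyDP(k,4,True))
    q=q.reshape(-1,2);print(c,cv2.contourArea(k),q.tolist())
    W=[]
    for u in q:
        o,d=ray(c,u);W.append(o+d*(0.154-o[2])/d[2])
    W=np.array(W);print(W);E=np.roll(W,-1,0)-W;print(np.linalg.norm(E,axis=1),np.degrees(np.arctan2(E[:,1],E[:,0])),W.mean(0))
for n,c,u in[("leftcab corner","top",(83,97)),("leftcab low","top",(78,250)),("back cab","top",(256,102)),("left cab side","side",(83,135)),("side low","side",(78,284))]:
    o,d=ray(c,u);print(n,o+d*(0.3-o[2])/d[2])
E
```

```text
side 1716.5 [[199, 187], [173, 225], [133, 209], [161, 172]]
[[0.581  0.3083 0.154 ]
 [0.4807 0.3899 0.154 ]
 [0.5512 0.4877 0.154 ]
 [0.6543 0.4049 0.154 ]]
[0.1294 0.1205 0.1322 0.1213] [ 140.8422   54.1612  -38.7535 -127.2029] [0.5668 0.3977 0.154 ]
top 1883.5 [[196, 160], [166, 197], [133, 170], [163, 135]]
[[0.5852 0.3124 0.154 ]
 [0.4839 0.3886 0.154 ]
 [0.5557 0.4795 0.154 ]
 [0.6534 0.4038 0.154 ]]
[0.1267 0.1158 0.1236 0.1141] [ 143.0158   51.7079  -37.7414 -126.7337] [0.5695 0.3961 0.154 ]
leftcab corner [0.7039 0.5697 0.3   ]
leftcab low [0.3433 0.5541 0.3   ]
back cab [0.6982 0.156  0.3   ]
left cab side [0.7006 0.5634 0.3   ]
side low [0.3121 0.5663 0.3   ]
```

Emit:
apply_moves(increments=[[24.6, -30.7, -1.5, 0], [24.6, -30.7, -1.5, 0], [24.6, -30.7, -1.5, 0], [24.6, -30.7, -1.5, 0], [24.6, -30.7, -1.5, 0], [24.6, -30.7, -1.5, 0], [24.6, -30.7, -1.5, 0], [24.6, -30.7, -1.5, 0], [24.6, -30.7, -1.5, 0], [24.6, -30.7, -1.5, 0], [24.6, -30.7, -1.5, 0], [24.6, -30.7, -1.5, 0], [24.6, -30.7, -1.5, 0], [24.6, -30.7, -1.5, 0], [24.6, -30.7, -1.5, 0], [24.6, -30.7, -1.5, 0], [24.6, -30.7, -1.5, 0], [24.6, -30.7, -1.5, 0], [24.6, -30.7, -1.5, 0], [24.6, -30.7, -1.5, 0]])

```text
t: 2.72
position: [0.4399, 0.2319, 0.3329]
orientation: [[0.939, 0.345, 0.0], [0.345, -0.939, 0.0], [0.0, 0.0, -1.0]]
force: [0.5, -0.6, 0.8]
width: 0.0882
grasp_force: 0.0
```

Emit:
apply_moves(increments=[[0, 0, 0, -0.118], [0, 0, 0, -0.118], [0, 0, 0, -0.118], [0, 0, 0, -0.118], [0, 0, 0, -0.118], [0, 0, 0, -0.118], [0, 0, 0, -0.118], [0, 0, 0, -0.118], [0, 0, 0, -0.118], [0, 0, 0, -0.118], [0, 0, 0, -0.118], [0, 0, 0, -0.118], [0, 0, 0, -0.118], [0, 0, 0, -0.118], [0, 0, 0, -0.118], [0, 0, 0, -0.118], [0, 0, 0, -0.118], [0, 0, 0, -0.118], [0, 0, 0, 0], [0, 0, 0, 0]])

```text
t: 4.38
position: [0.4398, 0.2296, 0.3328]
orientation: [[-0.784, 0.62, 0.0], [0.62, 0.784, 0.0], [-0.0, 0.0, -1.0]]
force: [-0.3, -0.2, -0.1]
width: 0.0883
grasp_force: 0.0
```

```bash
python3 - <<'E'
from h import *
import json
np.set_printoptions(precision=4,suppress=True)
s=r.sense();print(s["t"],s["position"],s["orientation"],s["joints"])
T={}
im={c:r.get_image(c) for c in("side","top","wrist")}
p=r.camera_params("wrist");np.save("w1.npy",np.array(p["world_to_cam"]))
for c in im: cv2.imwrite(f"pics/{c}2.png",im[c])
for l in["keeper","bail_grip","bail_bar","thumb_pad","lever_plate"]:
    d={c:[(np.round(q["point"],1).tolist(),round(q["conf"],2)) for q in r.spot_in(c,l)[:2]] for c in im}
    print(l,d)
    try:print(tri([(c,d[c][0][0]) for c in d if d[c]]))
    except Exception as e:print(e)
E
```

```text
4.3833 [0.4398 0.2296 0.3328] [[-0.7842  0.6204  0.0001]
 [ 0.6204  0.7842  0.0001]
 [-0.      0.0001 -1.    ]] [ 13.8702  15.1322  79.2888   0.0019  85.5747 -37.7811]
keeper {'side': [([168.6, 202.7], 0.59)], 'top': [([166.5, 164.3], 0.79), ([357.8, 194.5], 0.62)], 'wrist': [([438.7, 182.9], 0.66)]}
[0.5769 0.4019 0.1124]
bail_grip {'side': [], 'top': [], 'wrist': [([349.4, 195.8], 0.69)]}
[0.3868 0.2708 0.4172]
bail_bar {'side': [], 'top': [], 'wrist': [([349.2, 193.0], 0.67)]}
[0.3611 0.2633 0.4803]
thumb_pad {'side': [], 'top': [], 'wrist': [([363.8, 182.9], 0.21)]}
[0.3892 0.2717 0.4116]
lever_plate {'side': [([197.6, 216.5], 0.56)], 'top': [], 'wrist': [([366.8, 182.8], 0.75), ([342.6, 196.4], 0.35)]}
[0.509  0.327  0.1237]
```

View pics/wrist2.png

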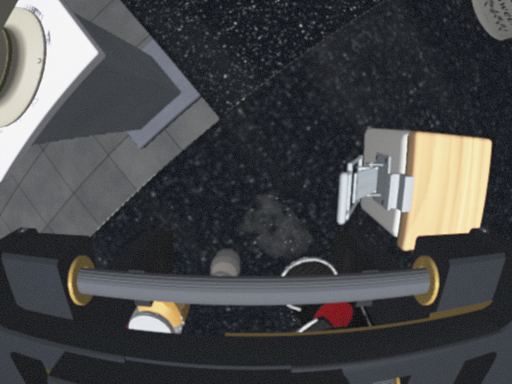

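Emit:
apply_moves(increments=[[10, 20, 0, 0], [10, 20, 0, 0], [10, 20, 0, 0], [0, 0, 0, 0], [0, 0, 0, 0]])

```text
t: 5.7
position: [0.4532, 0.2958, 0.3323]
orientation: [[-0.787, 0.617, -0.001], [0.617, 0.787, -0.0], [0.0, -0.001, -1.0]]
force: [0.3, -0.3, 0.6]
width: 0.0882
grasp_force: 0.0
```

```bash
python3 - <<'E'
from h import *
np.set_printoptions(precision=4,suppress=True)
s=r.sense();print(s["t"],s["position"])
im=r.get_image("wrist");np.save("w2.npy",np.array(r.camera_params("wrist")["world_to_cam"]));cv2.imwrite("pics/wrist3.png",im)
for l in["bail_grip","lever_plate","keeper"]:print([(np.round(q["point"],1).tolist(),round(q["conf"],2)) for q in r.spot_in("wrist",l)[:2]])
g=np.array([.482,.295,.175]);print(proj("wrist",g))
a=cv2.imread("pics/wrist2.png")[110:260,320:500]
u=proj("wrist",g).round().astype(int)
x0=max(0,min(u[0]-40,512-180));y0=max(0,min(u[1]-75,384-150));print("crop2",x0,y0)
b=im[y0:y0+150,x0:x0+180]
cv2.imwrite("pics/z2.png",np.hstack([cv2.resize(v,(400,0) if 0 else None,fx=2.22,fy=4.0,interpolation=cv2.INTER_CUBIC) for v in(a,b)]) if 0 else cv2.resize(b,None,fx=4,fy=4,interpolation=cv2.INTER_CUBIC))
E
```

```text
5.7 [0.4532 0.2958 0.3323]
[([284.5, 226.6], 0.66)]
[([312.4, 213.0], 0.72)]
[([395.8, 203.2], 0.8), ([286.6, 227.1], 0.61)]
[273.6676 225.9878]
crop2 234 151
```

View pics/z2.png

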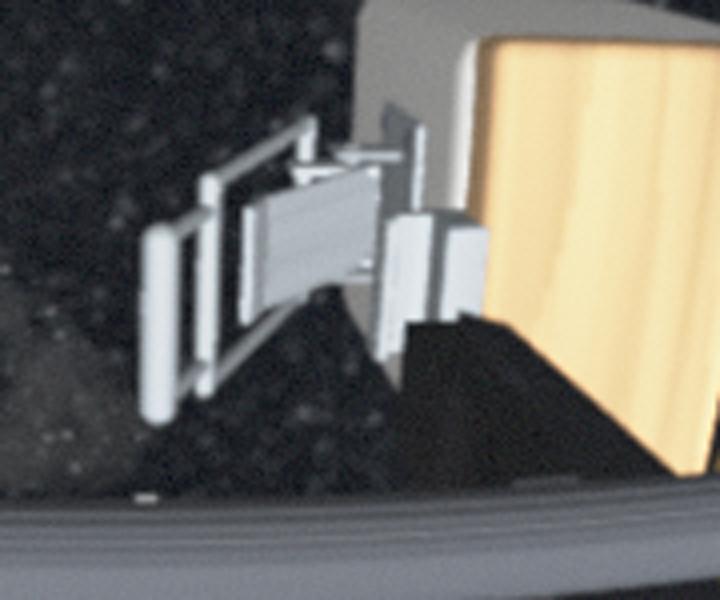

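```bash
cat > fit.py <<'E'
from h import *
from scipy.optimize import least_squares
np.set_printoptions(precision=4,suppress=True)
K=np.array(r.camera_params("wrist")["camera_matrix"])
W={"a":np.load("w1.npy"),"b":np.load("w2.npy")}
def pj(c,P):
    if c in("side","top"): return proj(c,P)
    q=W[c][:3,:3]@P+W[c][:3,3];n=np.hypot(q[0],q[1]);th=np.arctan2(n,q[2])
    return np.array([K[0,0]*q[0]/n*th+K[0,2],K[1,1]*q[1]/n*th+K[1,2]])
def rot(v,L): return np.array([v[0]*np.cos(L)+v[1]*np.sin(L),v[1]*np.cos(L)-v[0]*np.sin(L)])
def mech(L,b,d=103.8):
    p=rot((2.6,-13.7),L);t=b-L
    return np.array([-71,81])+p+d*np.array([-np.sin(t),np.cos(t)])
def B2W(q,v):
    c,s=np.cos(q[2]),np.sin(q[2]);v=np.array(v)/1000
    return np.array([q[0]+c*v[0]-s*v[1],q[1]+s*v[0]+c*v[1],v[2]])
if __name__=="__main__":
    def res(p):
        q=p[:3];L,b,hg,hc,lf,lb,lw=p[3:]
        e=[]
        def add(c,P,u,w=1.): e.extend(w*(pj(c,B2W(q,P))-u))
        g=mech(L,b);k=mech(L,b,75.8);n=np.array([-71,81])+rot((-46.2,-40),L)
        for sgn,u,v in((1,(274,210),(286.5,197)),(-1,(273.5,254.5),(285.5,247.5))):
            add("b",(g[0],sgn*hg,g[1]),u);add("b",(k[0],sgn*hc,k[1]),v)
        add("b",(-71,18,152.5),(343.2,204.8))
        add("b",(n[0],15.5,n[1]),(296.5,202.8),.5);add("b",(n[0],-15.5,n[1]),(295.2,232.3),.5)
        add("b",(lf,lw,157),(356.5,161))
        for x,y,z,u in((lf,lw,157,(412,131)),(lb,lw,152.5,(490,138)),(lb,-lw,152.5,(483,236)),(lf,-lw,157,(400,250))): add("a",(x,y,z),u,.7)
        add("a",(g[0],0,g[1]),(344,198))
        for x,y,z,u,v in((lf,-lw,157,(199,187),(196,160)),(lf,lw,157,(173,225),(166,197)),(lb,lw,152.5,(133,209),(133,170)),(lb,-lw,152.5,(161,172),(163,135))):
            add("side",(x,y,z),u,.4);add("top",(x,y,z),v,.4)
        e+=[(lf+57)/3,(lb-57)/3,(lw-61)/3]
        return np.array(e)
    best=None
    for L0 in(1.2,1.8,2.2):
        for t0 in(.4,.9):
            f=least_squares(res,[.569,.397,.92,L0,L0+t0,22,22,-57,57,61],x_scale=[.01,.01,.05,.3,.3,5,5,5,5,5],loss="soft_l1")
            if best is None or f.cost<best.cost: best=f
    f=best;print(f.cost,f.x,"yaw",np.degrees(f.x[2]));print(res(f.x).round(1))
    L,b=f.x[3:5];g=mech(L,b);print("grip box",g,"lean",np.degrees(b-L),"world",B2W(f.x,(g[0],0,g[1])))
    J=np.linalg.inv(f.jac.T@f.jac);print("sd",np.sqrt(np.diag(J))[:5])
    np.save("q.npy",f.x[:5])
E
python3 fit.py
```

```text
Traceback (most recent call last):
  File "fit.py", line 37, in <module>
    f=least_squares(res,[.569,.397,.92,L0,L0+t0,22,22,-57,57,61],x_scale=[.01,.01,.05,.3,.3,5,5,5,5,5],loss="soft_l1")
  File "fit.py", line 31, in res
    add("side",(x,y,z),u,.4);add("top",(x,y,z),v,.4)
    ~~~^^^^^^^^^^^^^^^^^^^^^
  File "fit.py", line 21, in add
    def add(c,P,u,w=1.): e.extend(w*(pj(c,B2W(q,P))-u))
                                     ~~^^^^^^^^^^^^
  File "fit.py", line 7, in pj
    if c in("side","top"): return proj(c,P)
                                  ~~~~^^^^^
  File "h.py", line 12, in proj
    p=r.camera_params(cam);K=np.array(p["camera_matrix"]);T=np.array(p["world_to_cam"])
ValueError: time passes only in moves, steps and waits
```

```bash
python3 - <<'E'
s=open("h.py").read()
s=s.replace("def ray","_c={}\ndef cp(cam):\n    if cam=='wrist': return r.camera_params(cam)\n    if cam not in _c: _c[cam]=r.camera_params(cam)\n    return _c[cam]\ndef ray").replace("p=r.camera_params(cam);","p=cp(cam);")
open("h.py","w").write(s)
E
python3 fit.py; python3 -c "
from h import *;print(r.sense()['t'])"
```

```text
14.5883829911445 [  0.5692   0.4005   0.9362   1.5938   2.1058  21.2864  26.0158 -59.7022
  57.1619  60.9099] yaw 53.637706823628086
[-0.  -0.5  0.1 -0.3  0.8 -0.5  0.9 -0.4 -2.7  0.6  0.1 -0.3  0.5 -0.7
 -1.3 -0.   0.7  0.5  1.6 -0.3 -2.9  2.1  1.6  0.  -2.2  1.4 -1.3 -0.2
 -0.7  0.2  0.1 -0.8 -0.1 -0.2  0.8 -0.4 -0.4  0.3 -0.7  0.5 -0.9  0.2
 -0.9  0.1 -0. ]
grip box [-135.6088  169.2066] lean 29.334565239511726 world [0.4888 0.2913 0.1692]
sd [0.0014 0.0018 0.009  0.0484 0.0331]
5.9
```

Emit:
apply_moves(increments=[[-10, 17.5, 0, 0], [-10, 17.5, 0, 0], [-10, 17.5, 0, 0], [-10, 17.5, 0, 0], [0, 0, 0, 0], [0, 0, 0, 0], [0, 0, 0, 0]])

```text
t: 6.48
position: [0.5275, 0.3251, 0.3329]
orientation: [[-0.786, 0.618, -0.0], [0.618, 0.786, -0.0], [0.0, -0.0, -1.0]]
force: [-0.7, 0.2, -0.5]
width: 0.0883
grasp_force: 0.0
```

```bash
python3 - <<'E'
from h import *
s=r.sense();print(s["t"],s["position"])
im=r.get_image("wrist");np.save("w3.npy",np.array(r.camera_params("wrist")["world_to_cam"]));cv2.imwrite("pics/wrist4.png",im)
x0,y0=150,50
b=im[y0:y0+200,x0:x0+220]
cv2.imwrite("pics/z3.png",cv2.resize(b,None,fx=3,fy=3,interpolation=cv2.INTER_CUBIC))
E
```

```text
6.4833 [0.52745145 0.32512833 0.3328733 ]
```

View pics/z3.png

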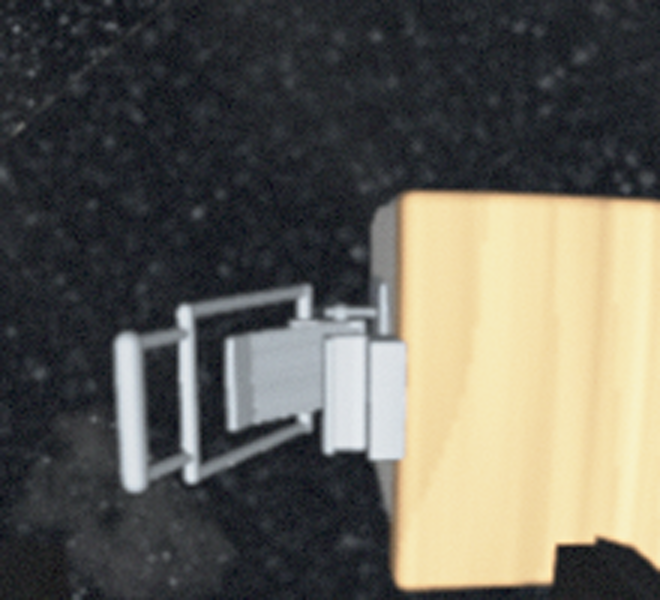

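```bash
python3 - <<'E'
s=open("fit.py").read()
s=s.replace('"b":np.load("w2.npy")','"b":np.load("w2.npy"),"c":np.load("w3.npy")')
s=s.replace('        add("b",(-71,18,152.5),(343.2,204.8))\n','''        def z(u): return np.array([150+u[0]/3,50+u[1]/3])
        for sgn,u,v,w,x in((1,(127,341),(184,312),(228,338),(404,192)),(-1,(135,484),(192,475),(236,430),(396,588))):
            add("c",(g[0],sgn*hg,g[1]),z(u));add("c",(k[0],sgn*hc,k[1]),z(v));add("c",(n[0],sgn*15.5,n[1]),z(w),.5);add("c",(lf,sgn*lw,157),z(x))
        for x,zz,c in((-78,151.5,324),(-75,151.5,335),(-67,147,365)): add("c",(x,0,zz),z((c,397)))
''')
open("fit.py","w").write(s)
E
python3 fit.py
```

```text
16.7391683321759 [  0.5686   0.3986   0.9267   1.6274   2.1185  21.0671  25.9176 -56.9538
  57.8165  61.0889] yaw 53.095478206861294
[ 0.2 -0.4 -0.1 -0.4  0.6 -0.6  0.2 -0.4 -0.2  0.4 -0.   0.4  0.3 -0.
 -3.  -0.1  0.4  0.5  0.2  0.3 -0.4  0.1 -0.3 -0.1  0.5 -0.2  0.1 -0.2
 -1.4 -1.4  0.1 -0.3  0.4 -0.6  0.1 -0.1  1.5  0.5  1.3  0.3 -3.7  3.
  1.7  0.2 -1.8  1.2 -1.3 -0.3 -0.7  0.2 -0.1 -0.9 -0.2 -0.3  1.  -0.5
 -0.3  0.2 -0.4  0.5 -0.6  0.2  0.   0.3  0. ]
grip box [-133.7748  170.7129] lean 28.136680756138766 world [0.4883 0.2916 0.1707]
sd [0.0006 0.0006 0.0054 0.0237 0.0213]
```

Emit:
apply_moves(increments=[[3.3, -17, 0, 0], [3.3, -17, 0, 0], [3.4, -17, 0, 0], [0, 0, 20, -0.023], [0, 0, 20, 0], [0, 0, 20, 0], [0, 0, 12, 0], [0, 0, 0, 0], [0, 0, 0, 0], [0, 0, 0, 0]], fingers=-0.14, grip_force=30)

```text
t: 7.37
position: [0.4886, 0.2917, 0.2621]
orientation: [[-0.8, 0.599, 0.002], [0.599, 0.8, 0.001], [-0.001, 0.002, -1.0]]
force: [1.2, 0.2, 0.8]
width: 0.05
grasp_force: 0.0
```

```bash
cat > to.py <<'E'
import sys
from fit import *
q=np.load("q.npy")
def box(p): # world -> box mm
    c,s=np.cos(q[2]),np.sin(q[2]);d=np.array(p)-[q[0],q[1],0];return 1000*np.array([c*d[0]+s*d[1],-s*d[0]+c*d[1],d[2]])
def state():
    s=r.sense();R=np.array(s["orientation"]);p=np.array(s["position"])
    print("t",round(s["t"],2),"TCP box mm",box(p).round(1),"yaw rel",np.degrees(np.arctan2(R[1,0],R[0,0])-q[2]).round(2),"F box",(np.array([[np.cos(q[2]),np.sin(q[2]),0],[-np.sin(q[2]),np.cos(q[2]),0],[0,0,1]])@s["force"]).round(1),"w",round(s["width"]*1000,1),"gf",round(s["grasp_force"],1))
    return s
if __name__=="__main__": state()
E
python3 - <<'E'
from to import *
state()
im=r.get_image("wrist");cv2.imwrite("pics/wrist5.png",im)
print(proj("wrist",B2W(q,(*mech(q[3],q[4]).tolist()[:1],0,mech(q[3],q[4])[1]))))
cv2.imwrite("pics/z5.png",cv2.resize(im,None,fx=1.5,fy=1.5))
E
```

```text
t 7.37 TCP box mm [-133.5   -0.2  262.1] yaw rel 90.08 F box [ 0.9 -0.9  0.8] w 50.0 gf 0.0
[251.5946 228.8495]
```

View pics/z5.png

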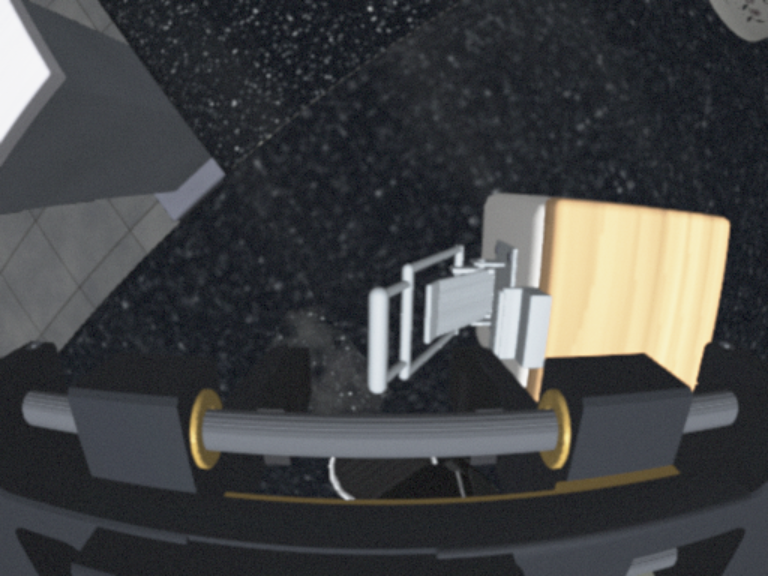

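Emit:
apply_moves(increments=[[0, 0, 10, 0], [0, 0, 10, 0], [0, 0, 10, 0], [0, 0, 11, 0], [0, 0, 0, 0], [0, 0, 0, 0]])

```text
t: 7.92
position: [0.4884, 0.2917, 0.2189]
orientation: [[-0.8, 0.599, -0.002], [0.599, 0.8, -0.001], [0.001, -0.002, -1.0]]
force: [0.0, -0.1, 0.2]
width: 0.05
grasp_force: 0.0
```

Emit:
apply_moves(increments=[[0, 0, 0, 0], [0, 0, 0, 0], [0, 0, 0, 0], [0, 0, 0, 0], [0, 0, 0, 0], [0, 0, 0, 0], [0, 0, 0, 0], [0, 0, 0, 0], [0, 0, 0, 0], [0, 0, 0, 0]], fingers=1)

```text
t: 8.75
position: [0.4886, 0.2918, 0.2199]
orientation: [[-0.8, 0.599, 0.0], [0.599, 0.8, 0.0], [-0.0, 0.0, -1.0]]
force: [-0.3, -1.7, 1.4]
width: 0.0068
grasp_force: 30.0
```

```bash
python3 - <<'E'
from to import *
s=state()
im=r.get_image("wrist");cv2.imwrite("pics/wrist6.png",im)
# grip path table: lever L with bar x offset over keeper
for L in(1.2,1.63,1.8,2.0):
  for bx in(-71,-85,-95):
    f=least_squares(lambda b:mech(L,b[0],75.8)[0]-bx,[L+.1]);b=f.x[0];print(L,bx,"bar z",mech(L,b,75.8)[1].round(1),"grip",mech(L,b).round(1))
E
```

```text
t 8.75 TCP box mm [-133.4   -0.2  219.9] yaw rel 90.07 F box [-1.5 -0.8  1.4] w 6.8 gf 30.0
1.2 -71 bar z 148.5 grip [-66.6 176.1]
1.2 -85 bar z 149.4 grip [-85.8 177.4]
1.2 -95 bar z 148.4 grip [-99.5 176.1]
1.63 -71 bar z 153.7 grip [-65.9 181.3]
1.63 -85 bar z 155.0 grip [-85.1 183. ]
1.63 -95 bar z 154.3 grip [-98.8 182.1]
1.8 -71 bar z 156.1 grip [-65.9 183.6]
1.8 -85 bar z 157.4 grip [-85.  185.4]
1.8 -95 bar z 156.7 grip [-98.7 184.5]
2.0 -71 bar z 158.9 grip [-66.  186.5]
2.0 -85 bar z 160.1 grip [-85.2 188.1]
2.0 -95 bar z 159.4 grip [-98.9 187.1]
```

```bash
python3 - <<'E'
from to import *
p=np.array([-133.6,170.7])
for L,t in((1.66,26),(1.7,23),(1.76,20),(1.82,17),(1.88,14),(1.92,11),(1.95,8),(1.95,5),(1.95,2),(1.95,-1)):
    b=L+np.radians(t);g=mech(L,b);k=mech(L,b,75.8);print(L,t,g.round(1),k.round(1),"d ty,tz",(g-p)[0].round(1),(p-g)[1].round(1));p=g
E
```

```text
1.66 26 [-130.4  172.9] [-118.1  147.8] d ty,tz 3.2 -2.2
1.7 23 [-125.5  175.7] [-114.5  150. ] d ty,tz 4.9 -2.8
1.76 20 [-120.4  178.6] [-110.9  152.3] d ty,tz 5.0 -2.8
1.82 17 [-115.3  181.1] [-107.1  154.3] d ty,tz 5.2 -2.6
1.88 14 [-110.   183.4] [-103.2  156.2] d ty,tz 5.3 -2.3
1.92 11 [-104.6  185.1] [-99.2 157.7] d ty,tz 5.4 -1.7
1.95 8 [-99.1 186.4] [-95.2 158.7] d ty,tz 5.4 -1.3
1.95 5 [-93.7 187.1] [-91.3 159.2] d ty,tz 5.4 -0.6
1.95 2 [-88.3 187.4] [-87.3 159.4] d ty,tz 5.4 -0.3
1.95 -1 [-82.9 187.4] [-83.4 159.4] d ty,tz 5.4 -0.0
```

Emit:
apply_moves(increments=[[0, 3.2, -2.2, 0], [0, 4.9, -2.8, 0], [0, 5, -2.8, 0], [0, 5.2, -2.6, 0], [0, 0, 0, 0]])

```text
t: 9.22
position: [0.5003, 0.3071, 0.2305]
orientation: [[-0.801, 0.599, 0.001], [0.599, 0.801, 0.0], [-0.001, 0.001, -1.0]]
force: [0.3, -1.4, 0.2]
width: 0.0069
grasp_force: 30.0
```

```bash
python3 to.py
```

```text
t 9.22 TCP box mm [-114.1   -0.3  230.5] yaw rel 90.1 F box [-0.9 -1.1  0.2] w 6.9 gf 30.0
```

Emit:
apply_moves(increments=[[0, 5.3, -2.3, 0], [0, 5.4, -1.7, 0], [0, 5.4, -1.3, 0], [0, 5.4, -0.6, 0], [0, 5.4, -0.3, 0], [0, 0, 0, 0], [0, 0, 0, 0]])

```text
t: 9.8
position: [0.5161, 0.3282, 0.2369]
orientation: [[-0.801, 0.599, 0.002], [0.599, 0.801, 0.001], [-0.001, 0.001, -1.0]]
force: [1.9, -1.7, 2.0]
width: 0.0066
grasp_force: 30.0
```

```bash
python3 - <<'E'
from to import *
state()
im=r.get_image("wrist");np.save("w4.npy",np.array(r.camera_params("wrist")["world_to_cam"]));cv2.imwrite("pics/wrist7.png",im)
for P in((-71,18,151.5),(-78,18,151.5),(-87.3,22,159.4),(-88.3,21,187.4),(-95,15.5,133)):print(P,proj("wrist",B2W(q,P)).round(1))
x0,y0=200,150
cv2.imwrite("pics/z7.png",cv2.resize(im[y0:y0+120,x0:x0+160],None,fx=5,fy=5,interpolation=cv2.INTER_CUBIC))
E
```

```text
t 9.8 TCP box mm [-87.8  -0.3 236.9] yaw rel 90.09 F box [-0.2 -2.6  2. ] w 6.6 gf 30.0
(-71, 18, 151.5) [281.3 203.9]
(-78, 18, 151.5) [269.4 203.9]
(-87.3, 22, 159.4) [253.7 200.9]
(-88.3, 21, 187.4) [251.7 218.9]
(-95, 15.5, 133) [241.7 199.7]
```

View pics/z7.png

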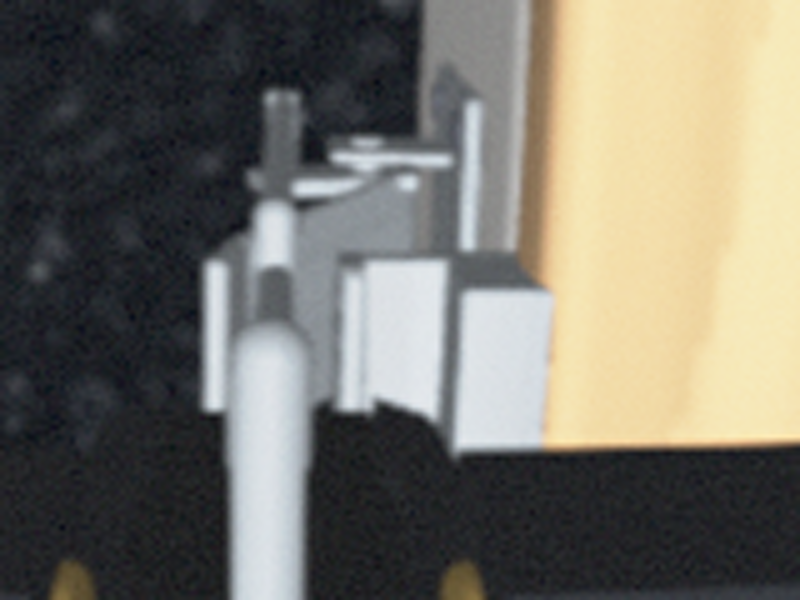

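```bash
python3 - <<'E'
from to import *
def z(P): return ((proj("wrist",B2W(q,P))-[200,150])*5).round(0)
for P in((-78,18,151.5),(-75,18,151.5),(-78,-10,151.5),(-75,-10,151.5),(-67,18,145),(-67,18,158),(-67,-10,158),(-57,18,158),(-67,-18,158),(-57,61,157),(-57,61,139),(-88,21,187),(-88,15,187),(-88,0,187),(-87.5,26,159.4)):print(P,z(P))
E
```

```text
(-78, 18, 151.5) [347. 269.]
(-75, 18, 151.5) [373. 269.]
(-78, -10, 151.5) [343. 487.]
(-75, -10, 151.5) [367. 487.]
(-67, 18, 145) [434. 255.]
(-67, 18, 158) [447. 285.]
(-67, -10, 158) [437. 509.]
(-57, 18, 158) [533. 285.]
(-67, -18, 158) [434. 567.]
(-57, 61, 157) [546. -94.]
(-57, 61, 139) [ 518. -100.]
(-88, 21, 187) [262. 343.]
(-88, 15, 187) [262. 403.]
(-88, 0, 187) [262. 544.]
(-87.5, 26, 159.4) [267. 220.]
```

Emit:
apply_moves(increments=[[0, 5.3, 0, 0], [0, 5.3, 0.3, 0], [0, 5.3, 0.6, 0], [0, 5.2, 1, 0], [0, 0, 0, 0], [0, 0, 0, 0], [0, 0, 0, 0]])

```text
t: 10.43
position: [0.5284, 0.3448, 0.2343]
orientation: [[-0.8, 0.599, 0.0], [0.599, 0.8, -0.0], [-0.0, -0.0, -1.0]]
force: [3.0, -3.5, 0.1]
width: 0.0067
grasp_force: 30.0
```

```bash
python3 - <<'E'
from to import *
state()
im=r.get_image("wrist");cv2.imwrite("pics/wrist8.png",im)
x0,y0=200,150
cv2.imwrite("pics/z8.png",cv2.resize(im[y0:y0+120,x0:x0+160],None,fx=5,fy=5,interpolation=cv2.INTER_CUBIC))
def z(P): return ((proj("wrist",B2W(q,P))-[x0,y0])*5).round(0)
for P in((-78,18,151.5),(-75,18,151.5),(-67,18,145),(-67,18,158),(-71.6,26,158.2),(-66.7,21,185.8)):print(P,z(P))
E
```

```text
t 10.43 TCP box mm [-67.1  -0.2 234.3] yaw rel 90.08 F box [-1.1 -4.5  0.1] w 6.7 gf 30.0
(-78, 18, 151.5) [170. 276.]
(-75, 18, 151.5) [196. 277.]
(-67, 18, 145) [265. 261.]
(-67, 18, 158) [265. 293.]
(-71.6, 26, 158.2) [223. 224.]
(-66.7, 21, 185.8) [268. 349.]
```

View pics/z8.png

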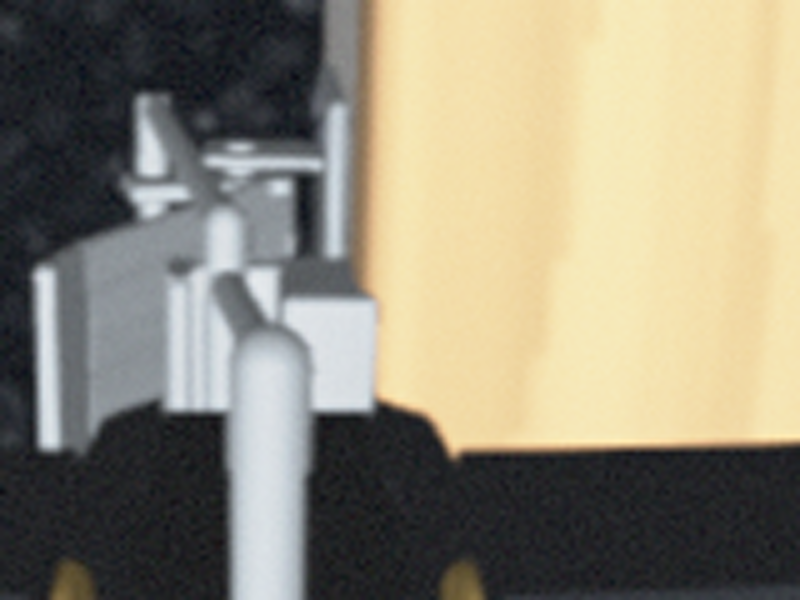

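Emit:
apply_moves(increments=[[0, 0.3, 1, 0], [0, 0, 1.5, 0], [0, 0, 1.5, 0], [0, 0, 1.5, 0], [0, 0, 1.5, 0], [0, 0, 0, 0], [0, 0, 0, 0]])

```text
t: 11.07
position: [0.5286, 0.345, 0.2274]
orientation: [[-0.8, 0.6, 0.0], [0.6, 0.8, -0.0], [-0.0, 0.0, -1.0]]
force: [4.6, -3.5, 2.5]
width: 0.007
grasp_force: 30.0
```

```bash
python3 to.py
```

```text
t 11.07 TCP box mm [-66.9  -0.2 227.4] yaw rel 90.07 F box [-0.  -5.8  2.5] w 7.0 gf 30.0
```

Emit:
apply_moves(increments=[[-0.5, 0, 0.8, 0], [0, 0, 0.8, 0], [0, 0, 0.5, 0], [0, 0, 0, 0], [0, 0, 0, 0], [0, 0, 0, 0]])

```text
t: 11.57
position: [0.5289, 0.3449, 0.2255]
orientation: [[-0.8, 0.599, 0.0], [0.599, 0.8, 0.0], [-0.0, 0.0, -1.0]]
force: [2.4, -1.7, 4.0]
width: 0.0069
grasp_force: 30.0
```

```bash
python3 - <<'E'
from to import *
state()
im=r.get_image("wrist");cv2.imwrite("pics/wrist9.png",im)
x0,y0=180,160
a=cv2.resize(im[y0:y0+90,x0:x0+130],None,fx=6,fy=6,interpolation=cv2.INTER_CUBIC)
cv2.imwrite("pics/z9.png",a)
def z(P): return ((proj("wrist",B2W(q,P))-[x0,y0])*6).round(0)
for P in((-78,18,151.5),(-75,18,151.5),(-71,26,148),(-71,26,154),(-95,15.5,110)):print(P,z(P))
E
```

```text
t 11.57 TCP box mm [-66.8  -0.5 225.5] yaw rel 90.08 F box [ 0.1 -3.   4. ] w 6.9 gf 30.0
(-78, 18, 151.5) [313. 295.]
(-75, 18, 151.5) [345. 295.]
(-71, 26, 148) [389. 201.]
(-71, 26, 154) [387. 218.]
(-95, 15.5, 110) [190. 210.]
```

View pics/z9.png

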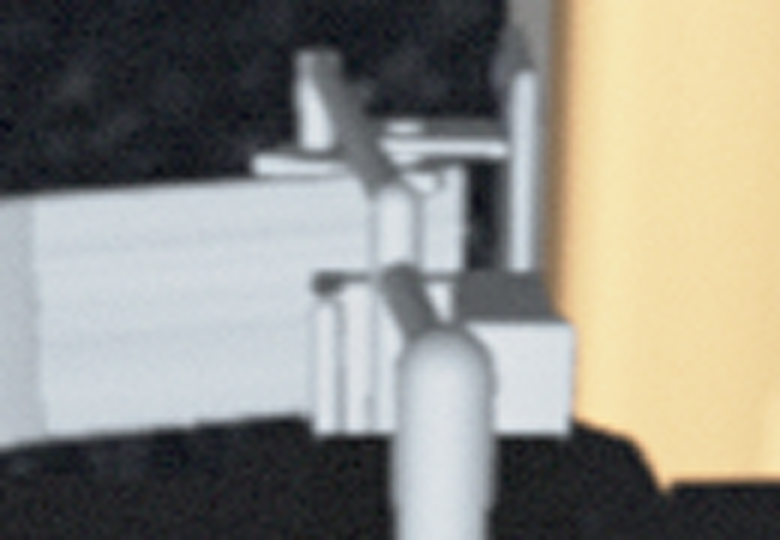

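Emit:
apply_moves(increments=[[-0.3, 0, 0.5, 0], [0, 0, 0.5, 0], [0, 0, 0, 0], [0, 0, 0, 0]])

```text
t: 11.95
position: [0.5291, 0.3448, 0.2253]
orientation: [[-0.801, 0.599, 0.001], [0.599, 0.801, 0.001], [-0.0, 0.001, -1.0]]
force: [1.2, -2.1, 8.1]
width: 0.0067
grasp_force: 30.0
```

```bash
python3 to.py
```

```text
t 11.95 TCP box mm [-66.7  -0.7 225.3] yaw rel 90.09 F box [-1.  -2.2  8.1] w 6.7 gf 30.0
```

Emit:
apply_moves(increments=[[0, 0, 0, 0], [0, 0, 0, 0], [0, 0, 0, 0], [0, 0, 0, 0], [0, 0, 0, 0], [0, 0, 0, 0], [0, 0, 0, 0], [0, 0, 0, 0]], fingers=0.32)

```text
t: 12.62
position: [0.5291, 0.3446, 0.2243]
orientation: [[-0.8, 0.599, -0.0], [0.599, 0.8, 0.0], [0.0, -0.0, -1.0]]
force: [0.1, 0.4, -0.9]
width: 0.0302
grasp_force: 0.0
```

Emit:
apply_moves(increments=[[0, 0, -5, 0], [0, 0, -15, 0], [0, 0, -25, 0], [0, 0, -25, 0], [0, 0, 0, 0], [0, 0, 0, 0]])

```text
t: 13.12
position: [0.5293, 0.3447, 0.2959]
orientation: [[-0.8, 0.599, 0.003], [0.599, 0.8, 0.001], [-0.002, 0.003, -1.0]]
force: [-0.2, -0.1, -0.6]
width: 0.03
grasp_force: 0.0
```

```bash
python3 - <<'E'
from to import *
state()
im=r.get_image("wrist");cv2.imwrite("pics/wrist10.png",im)
x0,y0=150,120
a=cv2.resize(im[y0:y0+140,x0:x0+180],None,fx=4,fy=4,interpolation=cv2.INTER_CUBIC)
cv2.imwrite("pics/z10.png",a)
def z(P): return ((proj("wrist",B2W(q,P))-[x0,y0])*4).round(0)
for P in((-78,18,151.5),(-75,18,151.5),(-71,26,148),(-67,21,176)):print(P,z(P))
for L in(1.1,1.2,1.3):print(L,z((-71+rot((-46.2,-40),L)[0],15.5,81+rot((-46.2,-40),L)[1])))
E
```

```text
t 13.12 TCP box mm [-66.7  -1.  295.9] yaw rel 90.08 F box [-0.2  0.1 -0.6] w 30.0 gf 0.0
(-78, 18, 151.5) [354. 251.]
(-75, 18, 151.5) [369. 251.]
(-71, 26, 148) [390. 207.]
(-67, 21, 176) [410. 263.]
1.1 [155. 220.]
1.2 [160. 225.]
1.3 [169. 229.]
```

View pics/z10.png

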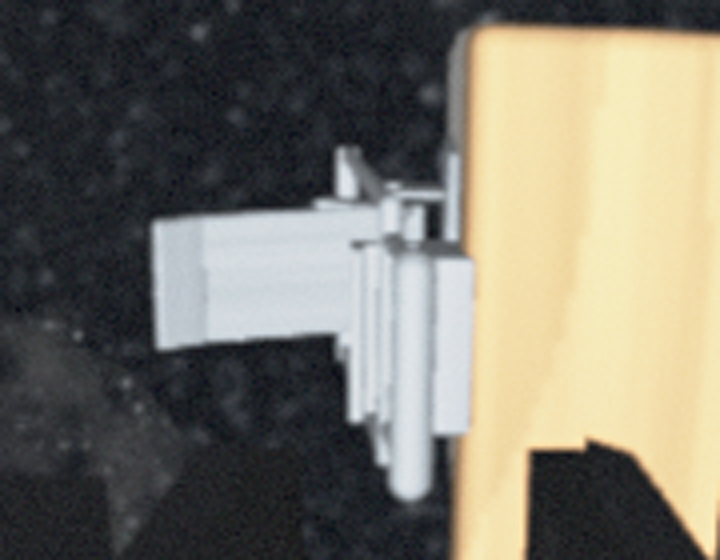

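Emit:
apply_moves(increments=[[0.4, -18.1, 0, 0], [0.3, -18.1, 0, 0], [0.3, -18.1, 0, 0], [0, 0, 0, 0.1123], [0, 0, 0, 0.1123], [0, 0, 0, 0.1123], [0, 0, 0, 0.1123], [0, 0, 0, 0.1123], [0, 0, 0, 0.1123], [0, 0, 0, 0.1123], [0, 0, 0, 0.1123], [0, 0, 0, 0.1123], [0, 0, 0, 0.1123], [0, 0, 10, 0.1123], [0, 0, 20, 0.1123], [0, 0, 25, 0.1123], [0, 0, 25, 0.1123], [0, 0, 0, 0], [0, 0, 0, 0]], fingers=1)

```text
t: 14.75
position: [0.4954, 0.3016, 0.2132]
orientation: [[0.598, 0.802, -0.004], [0.802, -0.598, -0.001], [-0.003, -0.002, -1.0]]
force: [0.2, -0.0, 0.8]
width: 0.0004
grasp_force: 0.0
```

```bash
python3 - <<'E'
from to import *
s=state();print(np.round(s["joints"],1))
r.get_image("wrist")
for l in["bail_grip","lever_plate"]:print([(np.round(k["point"],1).tolist(),round(k["conf"],2)) for k in r.spot_in("wrist",l)[:2]])
for P in((-67,0,176),(-115,0,105),(-100,0,95)):print(proj("wrist",B2W(q,P)).round(0))
E
```

```text
t 14.75 TCP box mm [-121.5    0.3  213.2] yaw rel 0.18 F box [ 0.1 -0.2  0.8] w 0.4 gf 0.0
[19.6 29.2 77.5  0.  73.5 56.4]
[([258.4, 150.5], 0.79)]
[([254.4, 201.8], 0.72)]
[253. 152.]
[253. 212.]
[253. 187.]
```

Emit:
apply_moves(increments=[[0, 0, 12, 0], [0, 0, 12, 0], [0, 0, 10, 0], [0, 0, 3, 0], [0, 0, 3, 0], [0, 0, 3, 0], [0, 0, 3, 0], [0, 0, 3, 0], [0, 0, 0, 0]])

```text
t: 15.65
position: [0.496, 0.3017, 0.1652]
orientation: [[0.601, 0.8, 0.0], [0.8, -0.601, 0.0], [0.0, 0.0, -1.0]]
force: [-0.5, -1.7, 1.9]
width: 0.0006
grasp_force: 0.8
```

```bash
python3 to.py
```

```text
t 15.65 TCP box mm [-121.1   -0.1  165.2] yaw rel -0.01 F box [-1.6 -0.7  1.9] w 0.6 gf 0.8
```

Emit:
apply_moves(increments=[[0, 0, 3, 0], [0, 0, 3, 0], [0, 0, 3, 0], [0, 0, 3, 0], [0, 0, 3, 0], [0, 0, 3, 0], [0, 0, 3, 0], [0, 0, 3, 0], [0, 0, 0, 0]])

```text
t: 16.4
position: [0.4959, 0.3018, 0.1408]
orientation: [[0.601, 0.799, -0.0], [0.799, -0.601, 0.0], [0.0, -0.0, -1.0]]
force: [0.7, -1.1, 0.9]
width: 0.0002
grasp_force: 0.9
```

```bash
python3 to.py
```

```text
t 16.4 TCP box mm [-121.1    0.   140.8] yaw rel -0.01 F box [-0.5 -1.3  0.9] w 0.2 gf 0.9
```

```bash
python3 - <<'E'
from to import *
for c in("wrist","side","top"):
    im=r.get_image(c);cv2.imwrite(f"pics/{c}11.png",im)
    for l in["bail_grip","lever_plate"]:print(c,l,[(np.round(k["point"],1).tolist(),round(k["conf"],2)) for k in r.spot_in(c,l)[:2]])
print("pred grip",proj("wrist",B2W(q,(-67,0,176))).round(0),proj("wrist",B2W(q,(-70,0,173))).round(0))
state()
E
```

```text
wrist bail_grip [([257.5, 205.2], 0.6)]
wrist lever_plate [([257.8, 74.1], 0.2)]
side bail_grip []
side lever_plate []
top bail_grip []
top lever_plate []
pred grip [255. 197.] [255. 209.]
t 16.85 TCP box mm [-121.1    0.   141.4] yaw rel -0.0 F box [-0.4 -0.5  1.9] w 0.4 gf 0.9
```

Emit:
apply_moves(increments=[[0, 0, 2.5, 0], [0, 0, 2.5, 0], [0, 0, 2.5, 0], [0, 0, 2.5, 0], [0, 0, 2, 0], [0, 0, 0, 0]])

```text
t: 17.35
position: [0.4955, 0.3016, 0.1286]
orientation: [[0.601, 0.8, -0.001], [0.8, -0.601, -0.001], [-0.001, -0.001, -1.0]]
force: [0.4, -0.2, 2.2]
width: 0.0004
grasp_force: 0.5
```

```bash
python3 to.py
```

```text
t 17.35 TCP box mm [-121.4    0.1  128.6] yaw rel -0.01 F box [ 0.1 -0.5  2.2] w 0.4 gf 0.5
```

Emit:
apply_moves(increments=[[0, 0, 2, 0], [0, 0, 2, 0], [0, 0, 2, 0], [0, 0, 2, 0], [0, 0, 2, 0], [0, 0, 2, 0], [0, 0, 0, 0], [0, 0, 0, 0]])

```text
t: 18.02
position: [0.4957, 0.3017, 0.1171]
orientation: [[0.601, 0.8, -0.001], [0.8, -0.601, -0.0], [-0.0, -0.0, -1.0]]
force: [-0.2, 0.1, 0.1]
width: 0.0004
grasp_force: 0.0
```

```bash
python3 to.py
```

```text
t 18.02 TCP box mm [-121.2    0.1  117.1] yaw rel -0.01 F box [-0.1  0.2  0.1] w 0.4 gf 0.0
```

Emit:
apply_moves(increments=[[0, 0, 1, 0], [0, 0, 1, 0], [0, 0, 1, 0], [0, 0, 1, 0], [0, 0, 1, 0], [0, 0, 0, 0], [0, 0, 0, 0]])

```text
t: 18.6
position: [0.4959, 0.3018, 0.113]
orientation: [[0.6, 0.8, 0.001], [0.8, -0.6, 0.0], [0.001, 0.001, -1.0]]
force: [-1.3, -1.0, 5.8]
width: 0.0003
grasp_force: 3.3
```

```bash
python3 to.py
```

```text
t 18.6 TCP box mm [-121.   -0.  113.] yaw rel -0.0 F box [-1.6  0.4  5.8] w 0.3 gf 3.3
```

Emit:
apply_moves(increments=[[0.3, 0, 0.5, 0], [0.2, 0, 0.4, 0], [0, 0, 0, 0], [0, 0, 0, 0], [0, 0, 0, 0]])

```text
t: 19.02
position: [0.4961, 0.302, 0.1128]
orientation: [[0.6, 0.8, 0.001], [0.8, -0.6, -0.0], [0.0, 0.001, -1.0]]
force: [-3.9, -3.8, 12.6]
width: 0.0006
grasp_force: 6.8
```

```bash
python3 to.py
```

```text
t 19.02 TCP box mm [-120.8   -0.   112.8] yaw rel 0.01 F box [-5.4  0.9 12.6] w 0.6 gf 6.8
```

Emit:
apply_moves(increments=[[-1, 0, -1, 0], [-3, 0, -3, 0], [-8, 0, -8, 0], [-12, 0, -12, 0], [-15, 0, -15, 0], [-15, 0, -15, 0], [-10, 0, -25, 0], [0, 0, -25, 0], [0, 0, -25, 0], [0, 0, 0, 0], [0, 0, 0, 0], [0, 0, 0, 0]])

```text
t: 20.02
position: [0.4571, 0.2506, 0.2398]
orientation: [[0.601, 0.8, -0.001], [0.8, -0.601, -0.0], [-0.001, -0.001, -1.0]]
force: [-0.9, -0.3, -0.2]
width: 0.0005
grasp_force: 0.0
```

```bash
python3 - <<'E'
from to import *
state()
im=r.get_image("wrist");cv2.imwrite("pics/wrist12.png",im)
for l in["bail_grip","lever_plate"]:print(l,[(np.round(k["point"],1).tolist(),round(k["conf"],2)) for k in r.spot_in("wrist",l)[:2]])
def z(P): return proj("wrist",B2W(q,P)).round(1)
print("grip home",z((-72,0,171)),"grip at 1.15",z((-67,0,176)))
P=[(-71+rot((-46.2,-40),L)[0],0,81+rot((-46.2,-40),L)[1]) for L in(0,.2,.5)];print("lever end L=0,.2,.5",[z(p) for p in P])
print("pad",z((-107,0,52)),"pivot plate",z((-80,0,75)))
# column profile through the lever (col of y=0.. y=10)
g=cv2.cvtColor(im,cv2.COLOR_BGR2GRAY);u=z((-107,8,52));print(u);
r0=int(u[1])-70;print(r0,g[r0:r0+110,int(u[0])].tolist())
E
```

```text
t 20.02 TCP box mm [-185.2    0.3  239.8] yaw rel -0.01 F box [-0.8  0.6 -0.2] w 0.5 gf 0.0
bail_grip [([255.3, 16.9], 0.16)]
lever_plate [([257.3, 93.5], 0.69)]
grip home [254.2  31.6] grip at 1.15 [254.2  19.6]
lever end L=0,.2,.5 [array([253.8, 119. ]), array([253.9, 126.7]), array([253.9, 134.8])]
pad [253.9 107.7] pivot plate [253.9  74.4]
[244.9 107.8]
37 [224, 201, 169, 174, 234, 245, 246, 246, 243, 233, 215, 223, 242, 238, 242, 246, 246, 230, 173, 132, 136, 186, 227, 228, 235, 242, 238, 233, 230, 231, 232, 232, 233, 232, 232, 232, 233, 232, 231, 231, 228, 232, 231, 230, 232, 230, 230, 229, 230, 229, 230, 227, 230, 230, 230, 229, 229, 229, 229, 229, 228, 228, 226, 228, 229, 228, 227, 228, 228, 227, 227, 227, 228, 231, 237, 242, 242, 243, 243, 244, 244, 244, 243, 243, 244, 235, 136, 42, 38, 39, 37, 51, 54, 65, 78, 84, 77, 65, 63, 54, 48, 48, 47, 41, 37, 38, 39, 40, 50, 54]
```

Emit:
apply_moves(increments=[[10, 0, -20, 0], [10, 0, -20, 0], [10, 0, -20, 0], [10, 0, 0, 0], [0, 0, 0, 0], [0, 0, 0, 0], [0, 0, 0, 0]])

```text
t: 20.75
position: [0.4812, 0.2826, 0.2992]
orientation: [[0.601, 0.8, -0.003], [0.8, -0.601, -0.001], [-0.002, -0.001, -1.0]]
force: [-0.6, -0.0, -0.0]
width: 0.0007
grasp_force: 0.0
```

```bash
python3 - <<'E'
from to import *
state()
im=r.get_image("wrist");cv2.imwrite("pics/wrist13.png",im)
for l in["bail_grip","lever_plate"]:print(l,[(np.round(k["point"],1).tolist(),round(k["conf"],2)) for k in r.spot_in("wrist",l)[:2]])
def z(P): return proj("wrist",B2W(q,P)).round(1)
for n,P in {"grip home":(-72,8,170.5),"grip 1.15":(-67,8,176),"lip out":(-78,8,147),"plate top front":(-67,8,153.5),"plate back":(-57,8,153.5)}.items():print(n,z(P))
for L in(0,.1,.2,.4):print(L,"end",z((-71+rot((-46.2,-40),L)[0],8,81+rot((-46.2,-40),L)[1])),"pad",z((-71+rot((-36,-29),L)[0],8,81+rot((-36,-29),L)[1])))
g=cv2.cvtColor(im,cv2.COLOR_BGR2GRAY);u=z((-72,8,171));c=int(u[0]);a=int(u[1])-40;print(c,a,g[a:a+150,c].tolist())
E
```

```text
t 20.75 TCP box mm [-145.3    0.2  299.2] yaw rel -0.01 F box [-0.4  0.5 -0. ] w 0.7 gf 0.0
bail_grip [([253.1, 114.8], 0.94)]
lever_plate [([255.3, 140.6], 0.85)]
grip home [242.2 111.4]
grip 1.15 [241.9 103.9]
lip out [243.3 119.8]
plate top front [243.  105.5]
plate back [243.   92.6]
0 end [246.5 154. ] pad [246.2 146. ]
0.1 end [246.4 157.7] pad [246.2 148.8]
0.2 end [246.3 161.2] pad [246.1 151.2]
0.4 end [246.1 167.1] pad [245.9 155.3]
242 71 [218, 221, 221, 222, 222, 222, 224, 222, 222, 225, 226, 224, 224, 226, 229, 231, 230, 226, 218, 212, 224, 223, 222, 224, 224, 224, 226, 224, 227, 226, 227, 229, 216, 184, 198, 186, 175, 191, 208, 219, 226, 227, 225, 219, 209, 184, 164, 203, 225, 213, 190, 186, 193, 188, 188, 186, 187, 188, 189, 190, 191, 190, 188, 186, 193, 190, 189, 188, 189, 188, 192, 188, 189, 190, 190, 191, 190, 193, 205, 217, 220, 218, 218, 218, 214, 187, 124, 64, 44, 38, 43, 39, 29, 35, 24, 27, 23, 35, 24, 32, 36, 42, 38, 36, 37, 35, 36, 43, 37, 33, 46, 58, 56, 53, 48, 36, 33, 29, 30, 31, 36, 28, 37, 35, 36, 35, 36, 33, 29, 35, 32, 38, 35, 40, 35, 43, 42, 32, 34, 33, 38, 35, 39, 36, 38, 37, 31, 29, 34, 38]
```

```bash
python3 -c "
from station import r
print(r.job_done())"
```

```text
the job is handed in; nothing more can be done
None
```

I handed the job in with the bail's bar hooked in the keeper and the lever closed onto its stop with a push of about 13–14 N (target about 10 N, limit 30 N); final camera measurements fit a shut latch, but no verdict came back.

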